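Close and screw down the battery cover of a kitchen scale

ROBOT

A 7-joint arm with a two-finger parallel gripper is mounted at the origin on the work surface. World frame = base frame: x ahead of the robot, y to its left, z up, the work surface at z = 0. Lengths are in m, angles in rad, forces in N, time in s.
With the tool pointing down it reaches from about 0.4 to 0.875 m from the base axis. Payload 19.3 kg.
Tool frame: the origin (TCP) lies midway between the tips of the shut fingers; the grasp point (between the pads) lies 19 mm behind it; z points along the fingers, y is the direction in which the jaws open and shut (so a half turn about z gives the same grasp; the last joint's range is limited). The gripper opens to 85 mm and grips with 20 to 120 N. Pads are 22 mm wide; open, the fingers measure 114 mm over their backs; the gripper's body (76 mm by 85 mm) begins 54 mm behind the grasp point. The pads swing forward as they close: fully open they stand 13 mm farther back than shut.
Start: joints at [-1.405, 0.521, -0.036, 1.599, 0.021, 1.021, -0.113], TCP at [0.146, 0.608, 0.231] pointing down, gripper open.
Joint ranges: [-2.91, 2.91], [-0.3, 2.13], [-1.5, 1.42], [0.17, 2.43], [-1.26, 4.41], [0.16, 1.93], [-2.52, 2.52]. Speed limits (rad/s): [1.89, 1.89, 2.39, 2.39, 3.01, 3.01, 3.01].

INTERFACE

Orientations are given as [roll, pitch, yaw] about the fixed x, y, z axes, in that order (R = Rz(yaw) Ry(pitch) Rx(roll)).
In Python, from workcell import bot, eyes gives the robot as it stands. The module is installed in compiled form; this text tells all that it offers.
- The arm moves only by the shell command python3 -m jog 'ROWS' [FORCE]. ROWS is JSON, a list of rows, each an object with "delta_pos": the shift along the world's x, y, z in mm, a list of three; "spin": the turn about the world's z in rad; "claw": the closure, from 0 (fully open) to 1 (shut). In form: [{"delta_pos": [tx, ty, tz], "spin": spin, "claw": claw}, ...]. A call has 1 to 8 rows; each row is the pose to reach, as a shift and turn from the pose measured when the call began; what a row does not reach only later rows make up. A row lasts 1/10 s, in which the tool goes at most 50 mm and 8.59 degrees, less where a joint would pass 70% of its speed; a pose out of reach is approached as far as the arm can. A call with a gripper value outside its range is refused whole. The fingers move at their own pace and stop on an object; FORCE is the grip in N (left out, the last holds). Time passes only in rows, so rows that repeat a pose let the fingers close. It gives the time, the measured TCP pose, the force and the opening at its end, in the units of the state.
- bot.observe(): the state, without advancing time (a new reading comes with each control period).
- eyes.grab_frame(name): name is "scene" or "top"; returns the picture (384x512x3 uint8, blue, green, red); there is no depth.
- eyes.camera_params(name): a dict with "fx", "fy", "cx", "cy" (pixels), "origin" and "attitude" of the camera in the world. Camera axes: x right, y up, looking along -z (the intrinsics and any distortion apply to the point x, -y, -z); pixel columns grow to the right and rows downward; lengths in m; the calibration is good to about 2 mm. A picture is of the moment at which its call begins. camera_params takes no time and is no camera call.
- bot.job_done(): hands the job in, once; it reports no verdict.
The state is a dict: "clock": time; "qpos": joint angles; "qd": joint speeds; "joint_efforts": joint torques, N m; "position": TCP position; "tool_rot": TCP orientation; "force": force on the tool from outside, world axes, zero at the start; "moment": the same for the moment, N m; "grip_width": finger opening in m.
Only numpy, scipy, OpenCV 4.12 (cv2) and the standard library are available. Lean on these libraries where they do the work, as an engineer would, in place of code of your own. Each camera call takes 0.05 s, during which the arm holds its last target. There are 200 camera calls.

TASK

The kitchen scale lies face down with fresh batteries in it. Push its battery cover fully home, so that the fork slides under the raised head of the captive screw, then drive that screw all the way down tight with the flat-bladed screwdriver from the rack, and hang the screwdriver back upright in its rack. Leave the scale lying flat, and do not disturb the other things on the shelf.

Things in the scene. Friction and masses are not known exactly. Their poses are not given: they have to be found in the camera images.
- scale: Loose kitchen scale lying face down, 0.9 kg: glass plate 210 x 160 mm on the shelf, white housing 200 x 150 mm, its underside facing up 24 mm above the shelf; four feet 3 mm high near the corners (x +-87, y +-62 mm). Origin: centre of its lowest face. z up; x (long side) is the way the battery cover is pushed home, towards the screw at x = +46, y = 0. Battery pocket 56 x 30 mm at the centre.
- cover (a joint): How far the grey sliding battery cover is open, m: 0 = fully home (hard stop), up to 0.045. Plate 66 x 40 x 3 mm on the scale's underside between guide rails equally high; slides along the scale's x with about 2 N of friction and stays where left. A fork of two prongs 22 mm long on its +x end passes either side of the screw's shank, under its head.
- cover_lip (a point): Middle of the back (-x) face of the finger lip on the cover's trailing edge: an upright ridge 36 mm wide, 4 mm thick, its top 10 mm above the scale's underside. Push this face along the scale's +x. The point is 6.5 mm above the underside; axes as the scale's.
- screw (a joint): How far the captive screw is unscrewed, rad: 0 = tight (hard stop, head down on the cover's fork), up to 3.8. Falls as the screw turns clockwise seen from above; the quick thread sinks the head 6 mm per full turn (0.95 mm per rad). It turns against about 0.06 N m of friction, does not move by itself and cannot be pushed down without turning.
- screw_slot (a point): Centre of the top of the screw's head: steel, 20 mm across, 5.4 mm thick, axis vertical, with one straight slot with closed ends, 14 mm long, 3.6 mm wide, 3.2 mm deep. x runs along the slot, z up; it turns and sinks with the head. When tight it is 32.4 mm above the shelf.
- captive_screw: The whole captive screw, shank and head, on the scale. Origin: on its axis at the underside of the head (5.4 mm below the head's top); it rises and sinks with the head but keeps the scale's axes.
- driver: Flat-bladed screwdriver, 155 mm, 90 g, hanging upright in one of the rack's two holes (which one varies) by its black handle. Origin: middle of the blade's end edge; z up along the tool, x along the blade's width. Blade 10 mm wide, 1.6 mm thick over the last 8 mm; shank 8 mm round; handle z = 75 to 155 mm, a hexagon 28 mm across flats, flats facing +-x and every 60 degrees from there.
- driver_grip (a point): Point on the screwdriver's axis in its handle, 115 mm above the blade's end, a good height to grip; axes as the screwdriver's.
- rack: Fixed tool rack of ash: top board 56 x 190 mm, 14 mm thick, its top 102 mm above the shelf, on two end cheeks and a base, open at front and back. Origin: centre of its underside, z up, y along its length. Two holes through the top board, 100 mm apart.
- rack_hole0 (a point): Mouth (on the rack's top) of the hole at the rack's -y end: round, 18 mm across.
- rack_hole1 (a point): Mouth (on the rack's top) of the hole at the rack's +y end: round, 18 mm across.
- crosshead: Bystander: smaller screwdriver with a cross tip, hanging in the rack's other hole: shank 6 mm, round handle 19 mm across over a 27 mm flange, its top 55 mm above the rack's top. Origin: its tip.
- dispenser: Bystander: blue plastic batter dispenser, closed, about 100 mm across with a handle at its side, 160 mm high. Origin: centre of its underside.
- ramekin: Bystander: glass ramekin 88 mm across, 45 mm high, holding two spent cells. Origin: centre of its underside.
- saucer_a: Bystander: white ceramic saucer 140 mm across, 20 mm high. Origin: centre of its underside.
- saucer_b: Bystander: a second saucer like it. Origin: centre of its underside.
- spatula: Bystander: spatula lying flat, 258 mm long, ash handle, grey silicone blade 52 mm wide. Origin: on its underside, near the middle; x towards the blade.
- whisk: Bystander: steel balloon whisk lying down, 290 mm long, 56 mm across. Origin: under its middle; x towards the balloon.
Mind the look-alikes: they are no part of the job. Leave any pink or red look-alike of the driver alone. Leave any purple look-alike of the rack alone.

How it is judged:
On the way, in this order (a step that is already met when the one before it is completed fails the run):
1. the battery cover is pushed home while the screw is still loose (value of joint cover below 0.002 m and value of joint screw above 1.6 rad), for 0.1 s.
2. the screw is driven tight with the screwdriver in its slot (value of joint screw below 0.12 rad and value of joint cover below 0.002 m and contact force between driver and captive_screw above 0.3 N), for 0.05 s.
At the end, for the whole second after the job is handed in: Cover home within 2 mm; screw tight within 0.12 rad of its stop; the flat-bladed screwdriver hangs at rest and upright in a rack hole (axis within 8 mm of the hole's, height within 5 mm of fully hanging, tilt under 0.12 rad); the scale lies flat and at rest on the shelf (value of joint cover below 0.002 m and value of joint screw below 0.12 rad and ((horizontal distance between driver and rack_hole0 below 0.008 m and z of driver in the frame of rack_hole0 between -0.08 and -0.07 m) or (horizontal distance between driver and rack_hole1 below 0.008 m and z of driver in the frame of rack_hole1 between -0.08 and -0.07 m)) and angle between driver's own z axis and vertical below 0.12 rad and linear speed of each of driver, scale below 0.02 m/s and angle between scale's own z axis and vertical below 0.03 rad and height (world z) of scale below 0.004 m); the robot touches nothing.
It fails at once if another thing on the shelf is shoved or knocked more than 30 mm from its place (distance of any of dispenser, ramekin, saucer_a, saucer_b, spatula, whisk, crosshead from where it was at the start of the episode above 0.03 m).
It fails at once if the screw is turned or pressed with the fingers instead of the screwdriver (contact force between the fingers and captive_screw above 2 N).
It fails at once if the scale is tipped up (angle between scale's own z axis and vertical above 0.2 rad).
It also fails if it takes over 72 s, if anything falls off the work surface, if the arm or the gripper's body presses on something with over 40 N, if the wrist force passes 120 N, or if a joint passes its speed limit or range.

## Working session

There is one attempt and no reset: what is moved stays moved. The work goes in short steps, Python scripts to look and compute and a shell command to move; the robot and the scene stay as the last step left them, time stands still between calls to the robot, and variables do not carry over. Pictures are saved under pics/ and viewed, about 8 in all and at most 12, crops included, and the job is handed in when it is done.

```bash
mkdir -p pics; ls
cat > h.py <<'E'
import numpy as np, cv2
from workcell import bot, eyes
from scipy.spatial.transform import Rotation as R
def cam(n):
    p=eyes.camera_params(n); a=np.array(p['attitude'])
    M=a if a.shape==(3,3) else (R.from_quat(a).as_matrix() if a.size==4 else R.from_euler('xyz',a).as_matrix())
    return p,M,np.array(p['origin'])
def ray(n,u,v):
    p,M,o=cam(n); d=M@np.array([(u-p['cx'])/p['fx'],-(v-p['cy'])/p['fy'],-1.]); return o,d/np.linalg.norm(d)
def onz(n,u,v,z):
    o,d=ray(n,u,v); return o+d*(z-o[2])/d[2]
def proj(n,P):
    p,M,o=cam(n); c=M.T@(np.array(P)-o); return p['cx']+p['fx']*c[0]/-c[2], p['cy']-p['fy']*c[1]/-c[2]
def tri(a,b):
    (o1,d1),(o2,d2)=ray('scene',*a),ray('top',*b)
    A=np.stack([d1,-d2],1); s=np.linalg.lstsq(A,o2-o1,rcond=None)[0]
    p,q=o1+s[0]*d1,o2+s[1]*d2; return (p+q)/2,np.linalg.norm(p-q)
E
python3 - <<'E'
from h import *
for n in('scene','top'):
    print(eyes.camera_params(n)); cv2.imwrite(f'pics/{n}0.png',eyes.grab_frame(n))
print(bot.observe())
a,b=cv2.imread('pics/scene0.png'),cv2.imread('pics/top0.png')
E
```

```text
pics
{'fx': 471.4342551015673, 'fy': 471.4342551015673, 'cx': 258.3080940071731, 'cy': 189.02840659612485, 'origin': array([ 1.38871377, -0.09400395,  1.03609647]), 'attitude': array([ 0.7581827 , -0.01258562,  1.50926944])}
{'fx': 449.91300481873236, 'fy': 449.91300481873236, 'cx': 249.94326335582494, 'cy': 196.51879784292805, 'origin': array([ 0.31220404, -0.03821475,  1.26989984]), 'attitude': array([ 0.1589453 ,  0.02098157, -1.59350767])}
{'clock': 0.1, 'qpos': array([-1.40520077,  0.52196733, -0.03630625,  1.59996079,  0.02119597,
        1.02108641, -0.11278751]), 'qd': array([ 0.00042944, -0.00187118, -0.00026917, -0.00197547, -0.00050994,
        0.00220768, -0.00066697]), 'joint_efforts': array([ 1.95691398e-03, -9.28491998e+01,  1.98307492e+00, -3.70537770e+01,
        1.80227106e-02,  5.36450360e-03, -3.13028272e-05]), 'position': array([0.14598311, 0.60739725, 0.23077196]), 'tool_rot': array([-3.14055862e+00,  7.95040825e-05,  2.90577835e+00]), 'force': array([-0.68867001, -0.24206807,  0.13328642]), 'moment': array([ 0.02650893,  0.00542881, -0.0015235 ]), 'grip_width': 0.08531890744873707}
```

View pics/scene0.png

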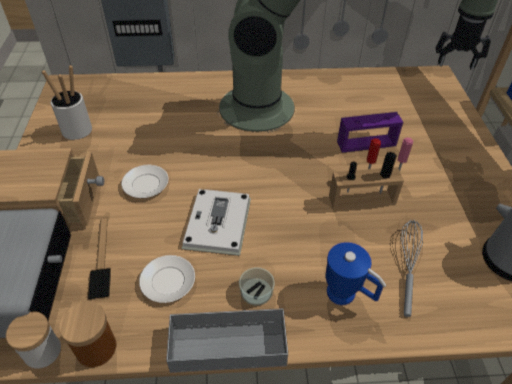

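View pics/top0.png

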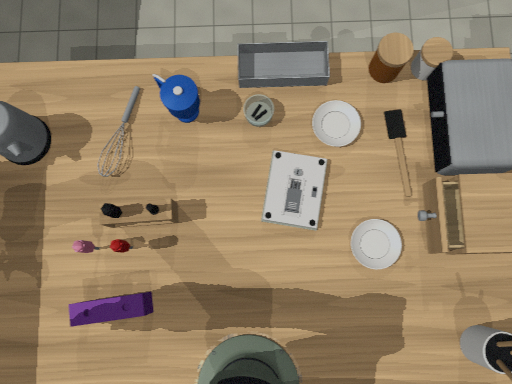

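Candidates for the driver: black large handle (scene 388,163 / top 111,211), black small crosshead (352,170 / 152,209), red (373,150 / 120,246), pink (404,150 / 83,246). By the description I choose the large black one. Next I'll check it in close crops, along with the scale.

Run:
```python
from h import *
a,b=cv2.imread('pics/scene0.png'),cv2.imread('pics/top0.png')
f=lambda i,x,y,w,h:cv2.resize(i[y:y+h,x:x+w],(400,300),interpolation=cv2.INTER_CUBIC)
c=np.vstack([np.hstack([f(a,320,100,120,90),f(b,60,190,120,90)]),np.hstack([f(a,170,180,96,72),f(b,248,146,104,78)])])
cv2.imwrite('pics/c1.png',c)
```

```text
(no output)
```

View pics/c1.png

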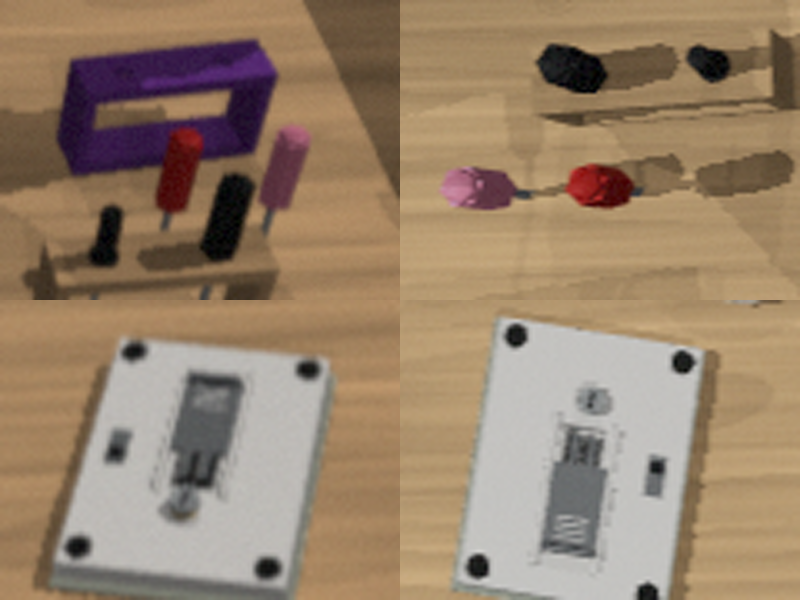

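The crops confirm it: the large black hexagonal handle is at scene (388,163), top (111,211), with the crosshead beside it at top (152,209). The red and pink drivers stand on their own behind the rack. On the scale, the screw is at top crop (594,400), with the cover open and away from it. Next I'll measure.

```bash
cat > m.py <<'E'
from h import *
def blobs(img,roi,thr,lo,hi):
    x,y,w,h=roi; m=(img[y:y+h,x:x+w].max(2)<thr).astype(np.uint8)
    k,l,s,c=cv2.connectedComponentsWithStats(m)
    return [(c[i]+[x,y],s[i][4],s[i][:4]+[x,y,0,0]) for i in range(1,k) if lo<s[i][4]<hi]
def scale(b,n='top',roi=(258,146,74,88)):
    f=[q[0] for q in blobs(b,roi,70,8,60)]
    W=np.array([onz(n,*q,0.0265)[:2] for q in f]); return np.array(f),W
E
python3 - <<'E'
from m import *
a,b=cv2.imread('pics/scene0.png'),cv2.imread('pics/top0.png')
print('feet top');f,W=scale(b);print(np.c_[f,W].round(4))
print('feet scene');f,W=scale(a,'scene',(178,184,78,74));print(np.c_[f,W].round(4))
# handles
for q in blobs(b,(95,198,70,22),45,15,500): print('top',q)
for q in blobs(a,(335,148,70,36),45,15,500): print('scene',q)
E
```

```text
feet top
[[ 2.778095e+02  1.549524e+02  6.295000e-01 -9.840000e-02]
 [ 3.210000e+02  1.618636e+02  6.060000e-01 -2.196000e-01]
 [ 3.140000e+02  1.890000e+02  5.287000e-01 -1.964000e-01]
 [ 2.679130e+02  2.147826e+02  4.594000e-01 -6.540000e-02]
 [ 3.120000e+02  2.222917e+02  4.354000e-01 -1.866000e-01]]
feet scene
[[ 2.016923e+02  1.920000e+02  4.389000e-01 -1.887000e-01]
 [ 2.435385e+02  1.961538e+02  4.615000e-01 -6.720000e-02]
 [ 2.222000e+02  1.994667e+02  4.714000e-01 -1.292000e-01]
 [ 1.973333e+02  2.161111e+02  5.306000e-01 -1.990000e-01]
 [ 2.171579e+02  2.208158e+02  5.505000e-01 -1.438000e-01]
 [ 1.880000e+02  2.387895e+02  6.088000e-01 -2.217000e-01]
 [ 2.339500e+02  2.439000e+02  6.322000e-01 -9.950000e-02]]
top (array([111.35121951, 210.4195122 ]), np.int32(205), array([102, 204,  20,  14]))
top (array([152.45882353, 208.44705882]), np.int32(85), array([147, 204,  12,  10]))
scene (array([387.68619247, 164.9790795 ]), np.int32(239), array([380, 152,  16,  26]))
scene (array([351.59047619, 171.28571429]), np.int32(105), array([347, 162,   9,  18]))
```

Run:
```python
from m import *
a,b=cv2.imread('pics/scene0.png'),cv2.imread('pics/top0.png')
D=tri((387.7,165),(111.35,210.4)); C=tri((351.6,171.3),(152.46,208.45)); print('driver',D,'crosshead',C)
print('on z',onz('scene',387.7,165,.142),onz('top',111.35,210.4,.142))
def cen(i,f):
    m=f(i[...,0].astype(int),i[...,1].astype(int),i[...,2].astype(int)).astype(np.uint8)
    k,l,s,c=cv2.connectedComponentsWithStats(m); return [(c[j].round(1),s[j][4]) for j in range(1,k) if s[j][4]>40]
red=lambda B,G,r:(r>110)&(G<60)&(B<70)
pink=lambda B,G,r:(r>130)&(G<125)&(B>90)&(r-G>50)
blue=lambda B,G,r:(B>100)&(r<60)
for n,f in(('red',red),('pink',pink),('blue',blue)): print(n,cen(a,f),cen(b,f))
# scale pose and predicted pixels
yaw=-.19; Rz=R.from_euler('z',yaw).as_matrix(); S=np.array([.534,-.1434,0])
for n in('scene','top'):
  for nm,P in(('screw',[.046,0,.036]),('lip home',[-.033,0,.034]),('lip open45',[-.078,0,.034])): print(n,nm,np.round(proj(n,S+Rz@P),1))
# rectified scale plane z=.027 and rack plane z=.102 from top camera; 0.5mm/px
def rect(n,img,c,yaw,z,w,h,s):
    Rz=R.from_euler('z',yaw).as_matrix()
    q=np.float32([[0,0],[w,0],[w,h],[0,h]]); P=[proj(n,np.array([*c,z])+Rz@np.array([(u-w/2)*s,-(v-h/2)*s,0])) for u,v in q]
    return cv2.warpPerspective(img,cv2.getPerspectiveTransform(np.float32(P),q),(w,h),flags=cv2.INTER_CUBIC)
o=[rect(n,i,S[:2],yaw,.03,400,300,.0005) for n,i in(('top',b),('scene',a))]
c=D[0][:2]/2+C[0][:2]/2
o2=[rect(n,i,c,0,.102,400,300,.001) for n,i in(('top',b),('scene',a))]
cv2.imwrite('pics/c2.png',np.vstack([np.hstack(o),np.hstack(o2)])); print('rack pic centre',c)
```

```text
driver (array([0.46721714, 0.33437773, 0.13875851]), np.float64(0.0025384075980018988)) crosshead (array([0.47184589, 0.23372375, 0.12341426]), np.float64(0.0006761540322424356))
on z [0.47082126 0.33144774 0.142     ] [0.46697775 0.3346336  0.142     ]
red [] [(array([115.4, 245. ]), np.int32(89))]
pink [] [(array([ 77.9, 245.4]), np.int32(61))]
blue [(array([349.4, 261. ]), np.int32(1094))] [(array([178.1,  92.7]), np.int32(998)), (array([186.2, 119.2]), np.int32(44))]
scene screw [213.9 226.9]
scene lip home [219.3 205.7]
scene lip open45 [222.2 194.1]
top screw [297.7 171.1]
top lip home [293.4 198.7]
top lip open45 [290.9 214.6]
rack pic centre [0.46953151 0.28405074]
```

View pics/c2.png

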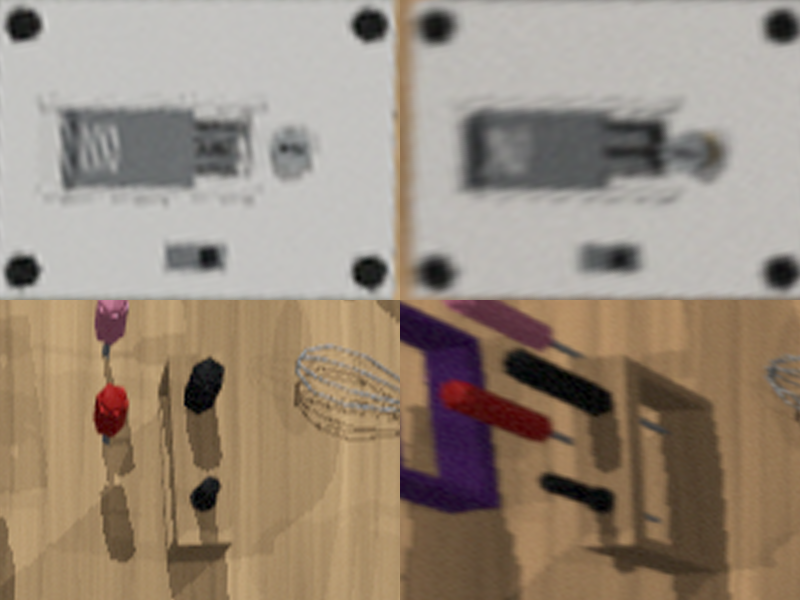

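The scale centre is near (0.534,-0.143) with yaw -0.19. The cover plate spans -69 to -3 mm in the scale frame, so it is about 36 mm open. The driver is near (0.469,0.333). I'll push the cover first, approaching high.

```bash
python3 -m jog '[{"delta_pos":[50,-50,40],"spin":0,"claw":1},{"delta_pos":[280,-250,40],"spin":0.046,"claw":1},{"delta_pos":[280,-250,40],"spin":0.046,"claw":1},{"delta_pos":[280,-250,40],"spin":0.046,"claw":1},{"delta_pos":[280,-250,40],"spin":0.046,"claw":1},{"delta_pos":[280,-250,40],"spin":0.046,"claw":1},{"delta_pos":[280,-250,40],"spin":0.046,"claw":1},{"delta_pos":[280,-250,40],"spin":0.046,"claw":1}]' 60
python3 -c "
from h import *
o=bot.observe();print(o['position'],o['tool_rot'],o['qpos'].round(3))"
```

```text
clock: 0.9
position: [0.4284, 0.3544, 0.2709]
tool_rot: [-3.14, 0.001, 2.949]
force: [-0.4, -0.6, 0.1]
grip_width: 0.0002
[0.42842502 0.35435156 0.27090234] [-3.13995995e+00  7.40724192e-04  2.94885918e+00] [-0.837  0.371  0.051  1.74  -0.02   1.033  0.599]
```

```bash
python3 -m jog '[{"delta_pos":[15,-350,-100],"spin":0.002,"claw":1},{"delta_pos":[15,-480,-200],"spin":0.002,"claw":1},{"delta_pos":[15,-480,-200],"spin":0.002,"claw":1},{"delta_pos":[15,-480,-200],"spin":0.002,"claw":1},{"delta_pos":[15,-480,-200],"spin":0.002,"claw":1},{"delta_pos":[15,-480,-200],"spin":0.002,"claw":1},{"delta_pos":[15,-480,-200],"spin":0.002,"claw":1},{"delta_pos":[15,-480,-200],"spin":0.002,"claw":1}]'
python3 -m jog '[{"delta_pos":[0,-30,0],"spin":0,"claw":1}]'
python3 -c "
from h import *
o=bot.observe();print(o['position'],o['tool_rot'],o['qpos'].round(3))"
```

```text
clock: 1.7
position: [0.4392, -0.0139, 0.1188]
tool_rot: [-3.14, 0.001, 2.951]
force: [1.8, 0.6, 0.4]
grip_width: 0.0
clock: 1.8
position: [0.4378, -0.0467, 0.1169]
tool_rot: [-3.139, -0.002, 2.95]
force: [0.4, -1.0, 0.7]
grip_width: 0.0
[ 0.43777564 -0.04670714  0.11691707] [-3.13869287e+00 -1.87717204e-03  2.94962610e+00] [-0.12   0.426  0.113  2.174 -0.085  0.548  1.435]
```

```bash
python3 -m jog '[{"delta_pos":[6,-50,-30],"spin":0.002,"claw":1},{"delta_pos":[6,-79,-62],"spin":0.002,"claw":1},{"delta_pos":[6,-79,-62],"spin":0.002,"claw":1},{"delta_pos":[6,-79,-62],"spin":0.002,"claw":1},{"delta_pos":[6,-79,-80],"spin":0.002,"claw":1},{"delta_pos":[6,-79,-87],"spin":0.002,"claw":1},{"delta_pos":[6,-79,-87],"spin":0.002,"claw":1}]'
python3 - <<'E'
from h import *
a,b=eyes.grab_frame('scene'),eyes.grab_frame('top')
print(bot.observe()['position'],bot.observe()['force'])
f=lambda i,x,y,w,h:cv2.resize(i[y:y+h,x:x+w],(400,300),interpolation=cv2.INTER_CUBIC)
cv2.imwrite('pics/p1.png',np.hstack([f(a,170,170,120,90),f(b,240,146,120,90)]))
E
```

```text
clock: 2.5
position: [0.4437, -0.1246, 0.0299]
tool_rot: [-3.139, -0.003, 2.953]
force: [-0.7, -0.3, 1.2]
grip_width: 0.0001
[ 0.44407744 -0.12507444  0.03058096] [-0.31675431 -0.54783047  0.29662288]
```

View pics/p1.png

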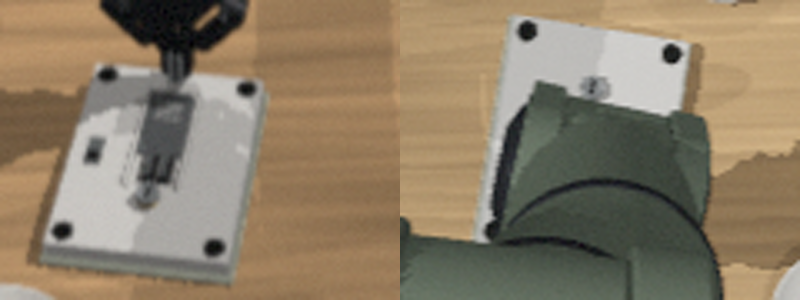

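```bash
python3 -m jog '[{"delta_pos":[10,-2,-1],"spin":0,"claw":1},{"delta_pos":[16,-3,-1],"spin":0,"claw":1},{"delta_pos":[21,-4,-1],"spin":0,"claw":1},{"delta_pos":[26,-5,-1],"spin":0,"claw":1},{"delta_pos":[31,-6,-1],"spin":0,"claw":1},{"delta_pos":[35,-6.7,-1],"spin":0,"claw":1},{"delta_pos":[39,-7.5,-1],"spin":0,"claw":1},{"delta_pos":[41,-7.9,-1],"spin":0,"claw":1}]'
for i in 1 2 ; do python3 -m jog '[{"delta_pos":[1.5,-0.3,0],"spin":0,"claw":1},{"delta_pos":[3,-0.6,0],"spin":0,"claw":1}]'; done
```

```text
clock: 3.4
position: [0.4854, -0.1331, 0.0296]
tool_rot: [-3.139, -0.001, 2.953]
force: [-2.0, 1.9, 1.2]
grip_width: 0.0002
clock: 3.6
position: [0.4885, -0.1337, 0.0296]
tool_rot: [-3.139, -0.001, 2.953]
force: [-1.0, 0.9, 1.8]
grip_width: 0.0002
clock: 3.8
position: [0.4902, -0.1341, 0.0293]
tool_rot: [-3.139, -0.004, 2.953]
force: [-9.5, 2.1, 6.5]
grip_width: -0.0002
```

Run:
```python
from m import *
a=eyes.grab_frame('scene'); cv2.imwrite('pics/scene2.png',a)
f,W=scale(a,'scene',(178,184,78,80));print(np.c_[f,W].round(4))
f=lambda i,x,y,w,h:cv2.resize(i[y:y+h,x:x+w],(800,600),interpolation=cv2.INTER_CUBIC)
cv2.imwrite('pics/p2.png',f(a,176,180,88,66))
```

```text
[[ 2.436154e+02  1.963846e+02  4.624000e-01 -6.700000e-02]
 [ 1.976111e+02  2.146667e+02  5.254000e-01 -1.983000e-01]
 [ 1.881176e+02  2.391765e+02  6.101000e-01 -2.213000e-01]
 [ 2.338500e+02  2.442000e+02  6.331000e-01 -9.970000e-02]]
```

View pics/p2.png

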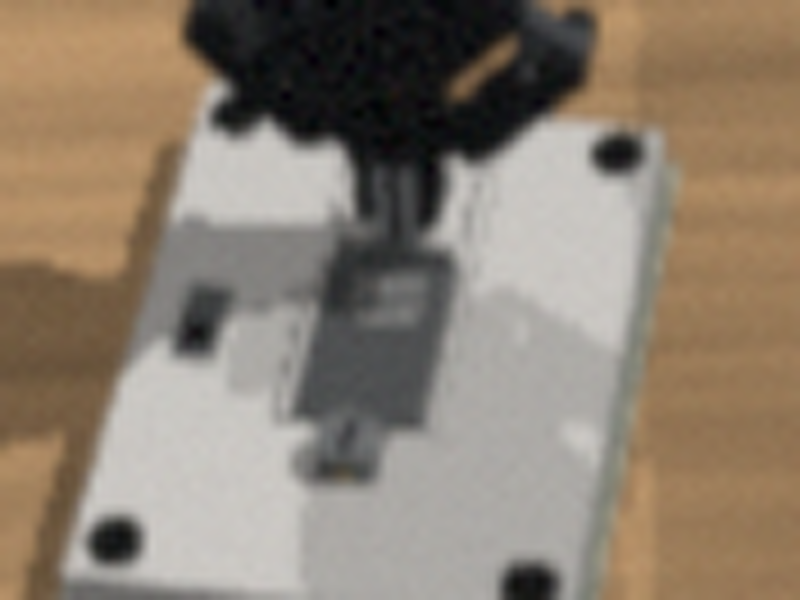

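The cover met its stop: 9.5 N at the lip, scale shifted only about 1 mm, and the fork is now under the head in the picture. I'll retreat and look closer at the slot and driver.

```bash
python3 -m jog '[{"delta_pos":[-5,1,0],"spin":0,"claw":1},{"delta_pos":[-10,2,40],"spin":0,"claw":1},{"delta_pos":[-40,60,90],"spin":0,"claw":1},{"delta_pos":[-70,234,270],"spin":0,"claw":0},{"delta_pos":[-70,234,270],"spin":0.1,"claw":0},{"delta_pos":[-70,234,270],"spin":0.25,"claw":0},{"delta_pos":[-70,234,270],"spin":0.4,"claw":0},{"delta_pos":[-70,234,270],"spin":0.5,"claw":0}]'
python3 - <<'E'
from m import *
o=bot.observe();print(o['position'],o['tool_rot'],o['qpos'].round(3))
av={n:np.mean([eyes.grab_frame(n).astype(float) for _ in range(10)],0).astype(np.uint8) for n in('scene','top')}
for n in av: cv2.imwrite(f'pics/{n}3.png',av[n])
print(scale(av['top'])[1].round(4)); print(scale(av['scene'],'scene',(178,184,78,80))[1].round(4))
def rect(n,img,c,yaw,z,w,h,s):
    Rz=R.from_euler('z',yaw).as_matrix()
    q=np.float32([[0,0],[w,0],[w,h],[0,h]]); P=[proj(n,np.array([*c,z])+Rz@np.array([(u-w/2)*s,-(v-h/2)*s,0])) for u,v in q]
    return cv2.warpPerspective(img,cv2.getPerspectiveTransform(np.float32(P),q),(w,h),flags=cv2.INTER_CUBIC)
c=(.58,-.1523)
o=[rect(n,av[n],c,0,.036,400,300,.00015) for n in('top','scene')]
a=av['scene'];t=av['top']
o2=[cv2.resize(t[195:228,90:134],(400,300),interpolation=cv2.INTER_CUBIC),cv2.resize(a[150:210,350:430],(400,300),interpolation=cv2.INTER_CUBIC)]
cv2.imwrite('pics/c3.png',np.vstack([np.hstack(o),np.hstack(o2)]))
E
```

```text
clock: 4.65
position: [0.4247, 0.078, 0.2776]
tool_rot: [-3.138, -0.003, -2.825]
force: [1.6, 0.1, -0.6]
grip_width: 0.072
[0.42465006 0.07795728 0.27762861] [-3.13837392e+00 -2.62336612e-03 -2.82455030e+00] [-0.309  0.155 -0.014  2.017  0.006  0.972  1.561]
[[ 0.6308 -0.0983]
 [ 0.6076 -0.2201]
 [ 0.5293 -0.1973]
 [ 0.4603 -0.0653]
 [ 0.4366 -0.1867]]
[[ 0.4404 -0.1889]
 [ 0.4628 -0.0673]
 [ 0.5042 -0.1399]
 [ 0.6109 -0.2213]
 [ 0.6336 -0.0994]]
```

View pics/c3.png

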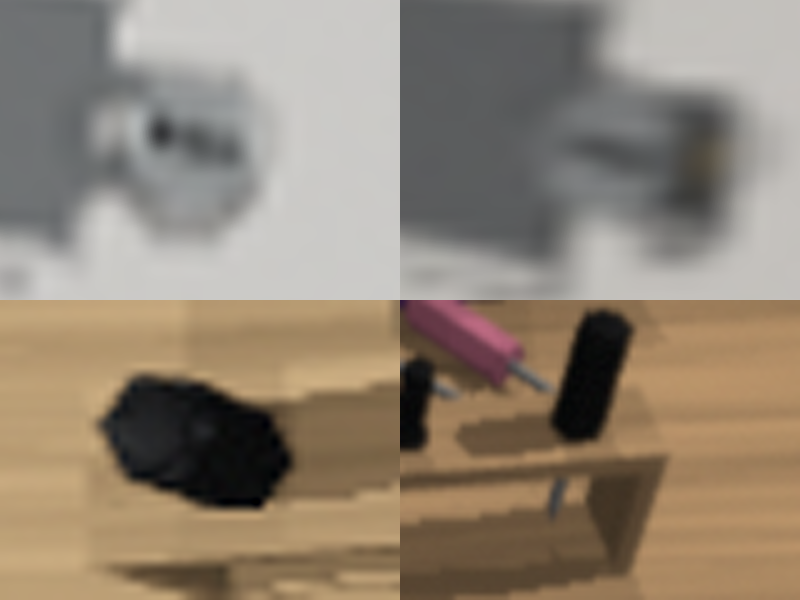

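The slot shows in both views, tilted about -15 to -20° from world x. But the pink look-alike seems to have shifted in the scene view, so I'll check the full picture.

Run:
```python
from h import *
a,t=cv2.imread('pics/scene3.png'),cv2.imread('pics/top3.png')
f=lambda i,x,y,w,h:cv2.resize(i[y:y+h,x:x+w],(400,300),interpolation=cv2.INTER_CUBIC)
cv2.imwrite('pics/c4.png',np.vstack([np.hstack([f(a,280,70,200,150),f(t,40,170,200,150)])]))
```

```text
(no output)
```

View pics/c4.png

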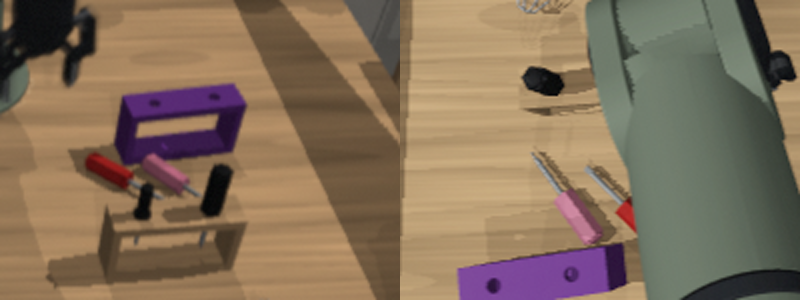

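The pink and red look-alikes, which were standing loose behind the rack, have toppled and lie flat there. They aren't in the judged list and are clear of the work. The driver's handle flats face about ±x and ±60° from it. I'll grip with tool y near -60°.

```bash
python3 -m jog '[{"delta_pos":[44,255,0],"spin":0.1,"claw":0},{"delta_pos":[44,255,0],"spin":0.21,"claw":0},{"delta_pos":[44,255,0],"spin":0.21,"claw":0},{"delta_pos":[44,255,0],"spin":0.21,"claw":0},{"delta_pos":[44,255,0],"spin":0.21,"claw":0},{"delta_pos":[44,255,0],"spin":0.21,"claw":0},{"delta_pos":[44,255,-40],"spin":0.21,"claw":0},{"delta_pos":[44,255,-60],"spin":0.21,"claw":0}]' 40
python3 -m jog '[{"delta_pos":[0,0,0],"spin":0,"claw":0},{"delta_pos":[0,0,0],"spin":0,"claw":0}]'
python3 - <<'E'
from m import *
a=eyes.grab_frame('scene');cv2.imwrite('pics/s4.png',a);b=eyes.grab_frame('top')
print(bot.observe()['position'],bot.observe()['tool_rot'])
f=lambda i,x,y,w,h:cv2.resize(i[y:y+h,x:x+w],(400,300),interpolation=cv2.INTER_CUBIC)
cv2.imwrite('pics/c5.png',np.hstack([f(a,330,110,100,75),f(b,60,160,120,90)]))
E
```

```text
clock: 6.45
position: [0.4686, 0.3315, 0.2135]
tool_rot: [-3.138, -0.006, -2.62]
force: [0.3, -0.2, -1.0]
grip_width: 0.0852
clock: 6.65
position: [0.4686, 0.3314, 0.2137]
tool_rot: [-3.138, -0.007, -2.62]
force: [-0.9, 1.2, 0.7]
grip_width: 0.0852
[0.46910108 0.33181153 0.21478777] [-3.13877632 -0.00430417 -2.6200487 ]
```

View pics/c5.png

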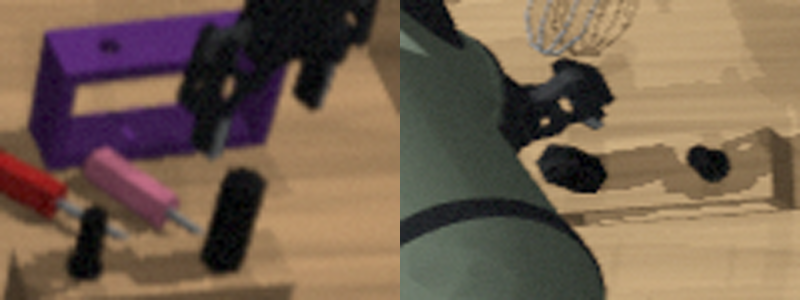

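```bash
python3 - <<'E'
from h import *
print(proj('scene',[.469,.3318,.228]),'seen 395.5,141'); print(proj('scene',[.469,.333,.182]),'seen 390.5,154.5 top face'); print(tri((391,154),(106.5,208.7)))
E
python3 -m jog '[{"delta_pos":[0,1,-30],"spin":0,"claw":0},{"delta_pos":[0,1,-55],"spin":0,"claw":0},{"delta_pos":[0,1,-75],"spin":0,"claw":0},{"delta_pos":[0,1,-93],"spin":0,"claw":0},{"delta_pos":[0,1,-93],"spin":0,"claw":0},{"delta_pos":[0,1,-93],"spin":0,"claw":0}]' 40
```

```text
(np.float64(394.58976318229196), np.float64(140.81318949663194)) seen 395.5,141
(np.float64(391.23621248567963), np.float64(153.77980738356354)) seen 390.5,154.5 top face
(array([0.46637746, 0.3341459 , 0.17887314]), np.float64(0.0008197248926414542))
clock: 7.35
position: [0.4696, 0.3331, 0.123]
tool_rot: [-3.139, -0.003, -2.62]
force: [1.0, 0.3, -0.4]
grip_width: 0.0853
```

```bash
python3 -m jog '[{"delta_pos":[0,0,-2],"spin":0,"claw":0.6},{"delta_pos":[0,0,-2],"spin":0,"claw":1},{"delta_pos":[0,0,-2],"spin":0,"claw":1},{"delta_pos":[0,0,-2],"spin":0,"claw":1},{"delta_pos":[0,0,-2],"spin":0,"claw":1},{"delta_pos":[0,0,-2],"spin":0,"claw":1},{"delta_pos":[0,0,-2],"spin":0,"claw":1},{"delta_pos":[0,0,-2],"spin":0,"claw":1}]' 70
python3 -m jog '[{"delta_pos":[0,0,0],"spin":0,"claw":1},{"delta_pos":[0,0,0],"spin":0,"claw":1}]'
```

```text
clock: 8.15
position: [0.4697, 0.3333, 0.1215]
tool_rot: [-3.139, -0.003, -2.62]
force: [-2.7, -1.0, 7.7]
grip_width: 0.0268
clock: 8.35
position: [0.4698, 0.3333, 0.1216]
tool_rot: [-3.139, -0.002, -2.62]
force: [-0.5, -0.4, -0.5]
grip_width: 0.0271
```

```bash
python3 -m jog '[{"delta_pos":[0,0,40],"spin":0,"claw":1},{"delta_pos":[0,0,80],"spin":0,"claw":1},{"delta_pos":[0,0,110],"spin":0,"claw":1},{"delta_pos":[0,0,110],"spin":0,"claw":1},{"delta_pos":[20,-80,110],"spin":-0.1,"claw":1},{"delta_pos":[35,-140,110],"spin":-0.24,"claw":1},{"delta_pos":[50,-200,110],"spin":-0.24,"claw":1},{"delta_pos":[65,-260,110],"spin":-0.24,"claw":1}]'
python3 -m jog '[{"delta_pos":[45,-225,0],"spin":0,"claw":1},{"delta_pos":[45,-225,0],"spin":0,"claw":1},{"delta_pos":[45,-225,0],"spin":0,"claw":1},{"delta_pos":[45,-225,0],"spin":0,"claw":1},{"delta_pos":[45,-225,0],"spin":0,"claw":1},{"delta_pos":[45,-225,0],"spin":0,"claw":1},{"delta_pos":[45,-225,0],"spin":0,"claw":1}]'
```

```text
clock: 9.15
position: [0.5181, 0.1373, 0.2311]
tool_rot: [-3.139, -0.003, -2.86]
force: [1.2, -0.1, -1.0]
grip_width: 0.027
clock: 9.85
position: [0.5628, -0.0881, 0.2303]
tool_rot: [-3.139, -0.004, -2.861]
force: [-0.0, 1.4, -1.2]
grip_width: 0.0273
```

```bash
python3 -m jog '[{"delta_pos":[17.5,-64,0],"spin":0,"claw":1},{"delta_pos":[17.5,-64,-30],"spin":0,"claw":1},{"delta_pos":[17.5,-64,-60],"spin":0,"claw":1},{"delta_pos":[17.5,-64,-80],"spin":0,"claw":1},{"delta_pos":[17.5,-64,-83],"spin":0,"claw":1},{"delta_pos":[17.5,-64,-83],"spin":0,"claw":1}]'
python3 - <<'E'
from m import *
av={n:np.mean([eyes.grab_frame(n).astype(float) for _ in range(4)],0).astype(np.uint8) for n in('scene','top')}
o=bot.observe();print(o['position'],o['tool_rot'],o['qpos'].round(2))
for n in av:cv2.imwrite(f'pics/{n}6.png',av[n])
u,v=proj('scene',[.5803,-.1519,.036]);print(u,v,'tip pred',proj('scene',[.5803,-.1519,.052]))
f=lambda i,x,y,w,h:cv2.resize(i[y:y+h,x:x+w],(400,600),interpolation=cv2.INTER_CUBIC)
cv2.imwrite('pics/c6.png',np.hstack([f(av['scene'],194,190,40,60),f(av['top'],270,130,60,90)]))
E
```

```text
clock: 10.45
position: [0.5803, -0.151, 0.1472]
tool_rot: [-3.14, -0.005, -2.86]
force: [0.2, 0.2, -1.0]
grip_width: 0.0271
[ 0.58048628 -0.15210698  0.1478016 ] [-3.13892521 -0.00341006 -2.86137935] [ 0.13  0.58  0.03  1.74 -0.02  0.82  2.02]
213.99745036391317 227.18702534057013 tip pred (np.float64(213.6658179975874), np.float64(223.4402901040907))
```

View pics/c6.png

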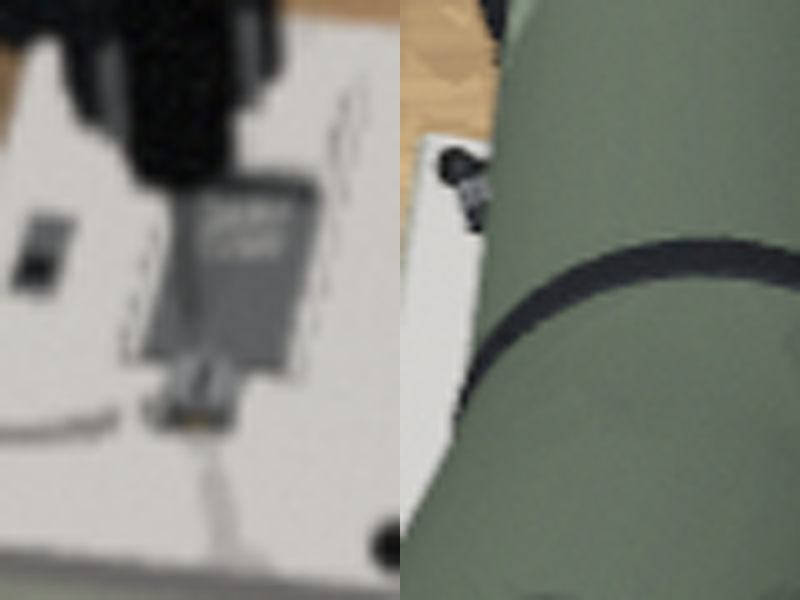

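The blade looks edge-on to the scene camera, narrowing to about (213.2,223.5), so its yaw matches the slot. It needs about +1 mm in x and y relative to the slot at (213.9,228). I'll shift and come down to just above the head.

```bash
python3 -m jog '[{"delta_pos":[1.2,1,-6],"spin":0,"claw":1},{"delta_pos":[1.2,1,-12],"spin":0,"claw":1},{"delta_pos":[1.2,1,-14],"spin":0,"claw":1},{"delta_pos":[1.2,1,-14],"spin":0,"claw":1}]'
python3 - <<'E'
from m import *
a=np.mean([eyes.grab_frame('scene').astype(float) for _ in range(12)],0)
o=bot.observe();print(o['position'],o['tool_rot'],o['force'].round(1))
cv2.imwrite('pics/s7.png',a)
c=a[205:240,196:232]; c=np.clip((c-40)*1.3,0,255).astype(np.uint8)
cv2.imwrite('pics/c7.png',cv2.resize(c,(612,595),interpolation=cv2.INTER_CUBIC))
E
```

```text
clock: 11.25
position: [0.5814, -0.151, 0.1331]
tool_rot: [-3.139, -0.004, -2.861]
force: [-0.5, 1.1, -0.5]
grip_width: 0.0273
[ 0.58167581 -0.15111142  0.13381842] [-3.13891204 -0.00339414 -2.86142953] [ 0.3  0.3 -1.2][ WARN:0@26.549] global loadsave.cpp:1063 imwrite_ Unsupported depth image for selected encoder is fallbacked to CV_8U.
```

View pics/c7.png

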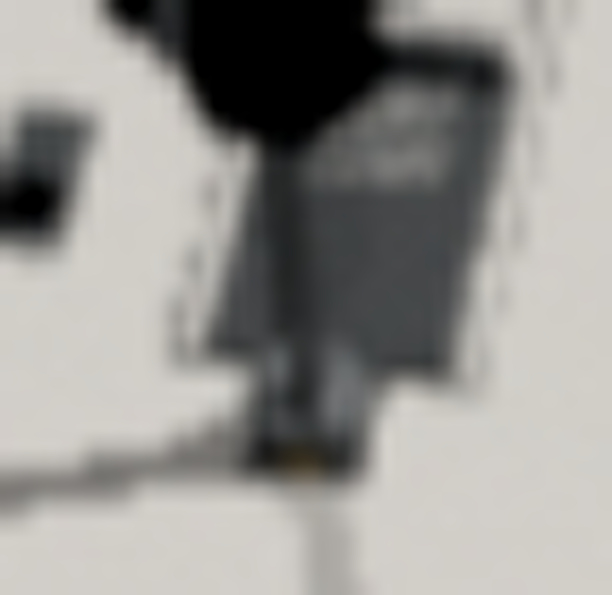

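```bash
for i in 1 2 3 4 ; do python3 -m jog '[{"delta_pos":[0,0,-1],"spin":0,"claw":1},{"delta_pos":[0,0,-1.5],"spin":0,"claw":1}]' | grep -E 'pos|force'; done
```

```text
position: [0.5817, -0.1511, 0.1322]
force: [0.0, 0.0, -1.0]
position: [0.5816, -0.1511, 0.1306]
force: [0.4, 0.7, -1.2]
position: [0.5816, -0.1511, 0.1289]
force: [0.8, -0.2, -1.1]
position: [0.5815, -0.1511, 0.1273]
force: [0.4, 0.0, -0.4]
```

```bash
for i in 1 2 3; do python3 -m jog '[{"delta_pos":[0,0,-0.5],"spin":0,"claw":1},{"delta_pos":[0,0,-0.8],"spin":0,"claw":1}]' | grep -E 'pos|force'; done
```

```text
position: [0.5816, -0.151, 0.1265]
force: [0.4, 0.1, 1.5]
position: [0.5817, -0.151, 0.126]
force: [-1.2, 0.5, 6.4]
position: [0.5819, -0.151, 0.1257]
force: [-3.2, 1.1, 11.1]
```

```bash
cat > st.py <<'E'
from h import *
o=bot.observe();print(o['clock'],o['position'].round(4),'yaw',o['tool_rot'][2].round(3),'F',o['force'].round(1),'M',o['moment'].round(3))
E
python3 st.py; for i in 1 2; do python3 -m jog '[{"delta_pos":[0,0,-0.1],"spin":-0.1,"claw":1},{"delta_pos":[0,0,-0.2],"spin":-0.2,"claw":1},{"delta_pos":[0,0,-0.3],"spin":-0.3,"claw":1}]' >/dev/null; python3 st.py; done
```

```text
13.25 [ 0.5819 -0.151   0.1257] yaw -2.861 F [-3.2  1.1 11.1] M [0.291 0.786 0.03 ]
13.55 [ 0.5821 -0.1514  0.126 ] yaw 3.118 F [-1.2 -1.6  7.8] M [-0.618  0.553 -0.016]
13.85 [ 0.582  -0.1522  0.126 ] yaw 2.813 F [-3.6 -3.8  6. ] M [-0.984  0.904  0.088]
```

```bash
for i in 1 2 ; do python3 -m jog '[{"delta_pos":[0,0,-0.3],"spin":-0.13,"claw":1},{"delta_pos":[0,0,-0.5],"spin":-0.26,"claw":1},{"delta_pos":[0,0,-0.7],"spin":-0.39,"claw":1}]' >/dev/null; python3 st.py; done
```

```text
14.15 [ 0.5815 -0.1531  0.1256] yaw 2.417 F [-5.8 -3.8  6.4] M [-1.32   1.623  0.028]
14.45 [ 0.5808 -0.1539  0.1251] yaw 2.021 F [-6.2 -2.9  9.5] M [-0.969  2.213  0.088]
```

The blade is engaged: the head sinks as it turns, and the TCP orbits (0.5796,-0.1518) with a 2.4 mm grip offset. I'll feed that orbit forward.

```bash
python3 -m jog '[{"delta_pos":[-0.6,-0.3,-0.1],"spin":-0.1,"claw":1},{"delta_pos":[-0.9,-0.45,-0.3],"spin":-0.2,"claw":1},{"delta_pos":[-1.2,-0.55,-0.5],"spin":-0.3,"claw":1},{"delta_pos":[-1.5,-0.6,-0.6],"spin":-0.4,"claw":1},{"delta_pos":[-1.7,-0.6,-0.7],"spin":-0.5,"claw":1},{"delta_pos":[-1.9,-0.6,-0.8],"spin":-0.6,"claw":1}]' >/dev/null; python3 st.py
```

```text
15.05 [ 0.5786 -0.1546  0.1246] yaw 1.417 F [-3.2 -0.6  6.5] M [0.028 1.225 0.034]
```

```bash
python3 -m jog '[{"delta_pos":[-0.5,0,-0.1],"spin":-0.1,"claw":1},{"delta_pos":[-0.8,0.1,-0.3],"spin":-0.2,"claw":1},{"delta_pos":[-1.0,0.2,-0.5],"spin":-0.3,"claw":1},{"delta_pos":[-1.2,0.3,-0.6],"spin":-0.4,"claw":1}]' >/dev/null; python3 st.py; python3 -m jog '[{"delta_pos":[-0.3,0.2,-0.2],"spin":-0.1,"claw":1},{"delta_pos":[-0.5,0.4,-0.3],"spin":-0.2,"claw":1}]' >/dev/null; python3 st.py
```

```text
15.45 [ 0.5773 -0.1543  0.1243] yaw 1.013 F [-3.1  0.9  7.1] M [0.252 0.919 0.092]
15.65 [ 0.5767 -0.1539  0.1242] yaw 0.809 F [-2.7  0.4  4.8] M [0.113 0.745 0.055]
```

```bash
for i in 1 2 3; do python3 -m jog '[{"delta_pos":[-0.3,0.2,-0.3],"spin":-0.1,"claw":1},{"delta_pos":[-0.5,0.4,-0.4],"spin":-0.2,"claw":1}]' >/dev/null; python3 st.py; done
```

```text
15.85 [ 0.5762 -0.1535  0.124 ] yaw 0.605 F [-1.1  0.6  3.9] M [0.087 0.528 0.061]
16.05 [ 0.5758 -0.153   0.1238] yaw 0.401 F [-0.6  0.   4.2] M [0.231 0.395 0.056]
16.25 [ 0.5754 -0.1524  0.1236] yaw 0.197 F [-0.2  0.6  4.6] M [0.305 0.302 0.06 ]
```

```bash
for i in 1 2 3; do python3 -m jog '[{"delta_pos":[0,0.3,-0.3],"spin":-0.1,"claw":1},{"delta_pos":[0,0.5,-0.4],"spin":-0.2,"claw":1}]' >/dev/null; python3 st.py; done
```

```text
16.45 [ 0.5754 -0.1518  0.1234] yaw -0.007 F [-1.   0.8  4.5] M [0.311 0.55  0.059]
16.65 [ 0.5755 -0.1513  0.1232] yaw -0.211 F [-2.6 -0.2  6.4] M [0.037 0.607 0.147]
16.85 [ 0.5757 -0.151   0.1232] yaw -0.414 F [-1.3 -0.8  6.5] M [-0.213  0.186  0.217]
```

```bash
for i in 1 2; do python3 -m jog '[{"delta_pos":[0.1,0.2,-0.2],"spin":-0.1,"claw":1},{"delta_pos":[0.1,0.2,-0.2],"spin":-0.1,"claw":1}]' >/dev/null; python3 st.py; done
python3 - <<'E'
from m import *
a=eyes.grab_frame('scene');cv2.imwrite('pics/s8.png',a)
f,W=scale(a,'scene',(178,184,78,80));print(np.c_[f,W].round(4))
E
```

```text
17.05 [ 0.576  -0.1508  0.1232] yaw -0.518 F [-0.6 -0.3  7.1] M [0.129 0.281 0.127]
17.25 [ 0.5764 -0.1507  0.1232] yaw -0.621 F [0.2 1.4 6.8] M [ 0.114 -0.074  0.062]
[[ 2.435000e+02  1.965000e+02  4.628000e-01 -6.730000e-02]
 [ 1.880909e+02  2.389091e+02  6.092000e-01 -2.214000e-01]
 [ 2.338824e+02  2.444118e+02  6.338000e-01 -9.970000e-02]]
```

```bash
python3 -m jog '[{"delta_pos":[0,0.1,-0.2],"spin":-0.1,"claw":1},{"delta_pos":[0,0.1,-0.2],"spin":-0.1,"claw":1}]'; python3 st.py
python3 - <<'E'
from m import *
a=np.mean([eyes.grab_frame('scene').astype(float) for _ in range(8)],0).astype(np.uint8);cv2.imwrite('pics/s9.png',a)
f=lambda i,x,y,w,h:cv2.resize(i[y:y+h,x:x+w],(560,560),interpolation=cv2.INTER_CUBIC)
cv2.imwrite('pics/c9.png',f(a,186,186,56,56))
E
```

```text
clock: 17.5
position: [0.5768, -0.1507, 0.1232]
tool_rot: [-3.135, -0.005, -0.72]
force: [0.0, 0.7, 7.2]
grip_width: 0.0272
17.5 [ 0.5768 -0.1507  0.1232] yaw -0.72 F [0.  0.7 7.2] M [ 0.317 -0.022  0.095]
```

View pics/c9.png

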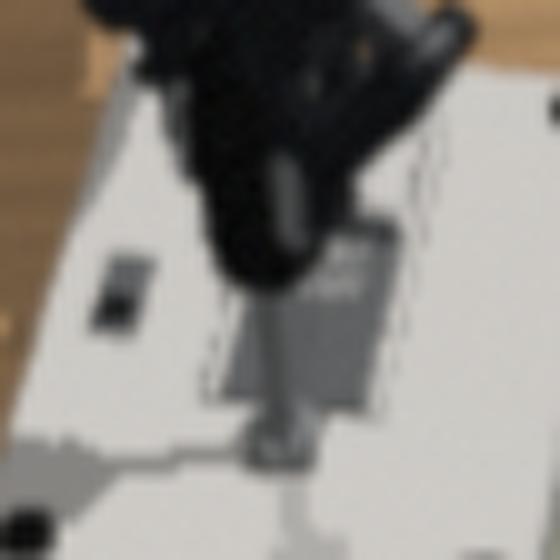

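The head is down and z has stopped at 0.1232. The moment rose to 0.217 and then fell, so something may have slipped. I'll check with a firmer grip and one more small turn.

```bash
python3 -m jog '[{"delta_pos":[0,0,-0.3],"spin":0,"claw":1},{"delta_pos":[0,0,-0.5],"spin":0,"claw":1}]' 120 >/dev/null; python3 st.py
for i in 1 2 3; do python3 -m jog '[{"delta_pos":[0,0,-0.2],"spin":-0.06,"claw":1}]' | grep grip; python3 st.py; done
```

```text
18.1 [ 0.5771 -0.1507  0.1232] yaw -0.714 F [-0.   0.1  9.4] M [0.089 0.066 0.1  ]
grip_width: 0.0265
18.2 [ 0.5774 -0.1507  0.1234] yaw -0.772 F [-0.6 -0.2  6.2] M [0.113 0.049 0.078]
grip_width: 0.0267
18.3 [ 0.5777 -0.1507  0.1234] yaw -0.832 F [0.6 1.1 3.9] M [ 0.169 -0.254  0.135]
grip_width: 0.027
18.4 [ 0.578  -0.1507  0.1235] yaw -0.892 F [ 0.  -0.1  4.1] M [ 0.111 -0.11   0.138]
```

Run:
```python
from m import *
a=eyes.grab_frame('scene');cv2.imwrite('pics/s10.png',a)
for nm in('s7','s8','s9','s10'):
    i=cv2.imread(f'pics/{nm}.png')
    print(nm,[(q[0].round(1),q[1]) for q in blobs(i,(178,184,78,80),70,8,60)])
    # grey level rows under the handle: shank/blade/head
for nm in('s7','s9','s10'):
    i=cv2.imread(f'pics/{nm}.png').mean(2).astype(int); print(nm); print(i[218:234,206:224])
```

```text
s7 [(array([243.6, 196.4]), np.int32(13)), (array([188.1, 238.9]), np.int32(22)), (array([234. , 244.3]), np.int32(18))]
s8 [(array([243.5, 196.5]), np.int32(12)), (array([188.1, 238.9]), np.int32(22)), (array([233.9, 244.4]), np.int32(17))]
s9 [(array([243.5, 196.5]), np.int32(12)), (array([188.1, 238.9]), np.int32(22)), (array([233.9, 244.2]), np.int32(17))]
s10 [(array([243.5, 196.5]), np.int32(12)), (array([188. , 238.9]), np.int32(20)), (array([233.9, 244.4]), np.int32(17))]
s7
[[197 192 181 167 104  81  69  73  85  91  90  92  95  96  95  96  95 103]
 [192 177 179 148 101  86  70  71  84  89  90  90  95  94  95  95  97 110]
 [186 163 177 131  99  89  71  71  82  89  91  91  95  96  95  94  98 126]
 [188 172 171 116  96  88  71  71  81  87  90  94  95  94  94  96 102 137]
 [175 176 160 106  95  90  73  71  80  88  92  95  95  95  95  96 104 141]
 [161 175 141 101  95  90  74  71  80  89  92  95  94  95  96  96 111 153]
 [163 173 119  95  95  91  79  77  82  93  93  92  95  94  95  97 117 166]
 [154 154 112  94  90  97 100  82  87 104 104  93  93  94  93  95 121 172]
 [168 163 15
[... 2297 characters left out ...]
 97  97  96 101 119 168]
 [154 157 114  98  94  91  83  71  83  94  98  96  92  97  95 101 123 175]
 [171 166 153 151 144 117  87  72  80 100 115 103  94  95  94  99 126 180]
 [198 197 195 194 170 123  90  73  78  97 125 118 121 146 146 137 147 171]
 [200 200 201 183 143  97  81  70  74  97 127 135 153 191 191 182 180 181]
 [198 196 192 161 118  81  74  71  77 107 123 138 175 200 201 199 201 200]
 [175 170 163 135 109  84  87  89  90 109 116 137 189 198 202 202 200 201]
 [140 136 135 130 100  75  86  93  88  95 101 136 195 201 202 202 201 200]
 [137 135 146 160 122  91  91  93  90  89 105 146 196 202 200 201 198 198]
 [168 170 177 192 169 151 140 136 136 136 158 179 201 200 202 202 200 201]]
```

The driver stayed put in the image while the tool kept turning, and the scale didn't move. So the hexagon slipped in the pads against the stop, and the screw is tight. I'll lift and go back to the rack.

```bash
python3 -m jog '[{"delta_pos":[0,0,2],"spin":0,"claw":1},{"delta_pos":[0,0,8],"spin":0,"claw":1},{"delta_pos":[0,0,40],"spin":0,"claw":1},{"delta_pos":[0,0,80],"spin":0,"claw":1},{"delta_pos":[0,0,120],"spin":0.1,"claw":1},{"delta_pos":[0,0,120],"spin":0.2,"claw":1},{"delta_pos":[0,0,120],"spin":0.35,"claw":1},{"delta_pos":[0,0,120],"spin":0.5,"claw":1}]'
python3 -m jog '[{"delta_pos":[-20,60,0],"spin":0.14,"claw":1},{"delta_pos":[-40,100,0],"spin":0.28,"claw":1},{"delta_pos":[-50,150,0],"spin":0.42,"claw":1},{"delta_pos":[-60,200,0],"spin":0.56,"claw":1},{"delta_pos":[-65,250,0],"spin":0.7,"claw":1},{"delta_pos":[-70,290,0],"spin":0.84,"claw":1},{"delta_pos":[-70,300,0],"spin":0.91,"claw":1},{"delta_pos":[-70,300,0],"spin":0.91,"claw":1}]'
python3 - <<'E'
from m import *
av={n:np.mean([eyes.grab_frame(n).astype(float) for _ in range(6)],0) for n in('scene','top')}
for n in av: np.save(f'{n}11.npy',av[n]); cv2.imwrite(f'pics/{n}11.png',av[n].astype(np.uint8))
i=av['scene'].mean(2).astype(int)
u,v=map(int,proj('scene',[.468,.333,.102]));print('scene',u,v);print(i[v-9:v+10,u-12:u+13])
i=av['top'].mean(2).astype(int)
u,v=map(int,proj('top',[.468,.333,.102]));print('top',u,v);print(i[v-9:v+10,u-12:u+13])
u,v=map(int,proj('scene',[.5796,-.1518,.0324]));i=av['scene'].mean(2).astype(int);print('screw',u,v);print(i[v-8:v+8,u-8:u+9])
E
python3 st.py
```

```text
clock: 19.25
position: [0.5779, -0.1507, 0.244]
tool_rot: [-3.132, -0.007, -0.389]
force: [0.1, 0.1, -1.2]
grip_width: 0.0264
clock: 20.05
position: [0.5074, 0.1513, 0.2443]
tool_rot: [-3.132, -0.007, 0.528]
force: [0.7, -1.2, -0.6]
grip_width: 0.0266
scene 384 174
[[ 99  91  79  90 106 122 131 134 138 140 141 141 141 143 147 149 150 148
  149 149 148 148 149 148 149]
 [118 113  98  92  83  99 114 125 134 139 141 139 141 140 143 147 147 149
  147 147 147 145 147 145 145]
 [117 119 120 119 101  81  92 111 126 136 137 138 137 139 137 139 141 138
  138 138 138 136 136 135 134]
 [109 114 120 125 117  95  94 105 117 127 132 132 131 131 130 130 131 128
  128 127 126 126 126 126 125]
 [103 110 113 115 112 109 108 108 112 118 120 124 126 124 125 126 125 125
  124 123 123 122 123 124 123]
 [108 108 108 110 107 109 109 108 108 108 111 117 123 123 124 124 124 124
  124 123 124 123 124 124 124]
 [109 108 108 109 109 110 109 110 109 108 110 112 117 119 124 125 126 126
  125 125 124 125 124 124 124]
 [111 112 111 113 112 111 112 112 111 111 108 103 101 103 111 117 123 123
  124 122 123 122 122 120
[... 3703 characters left out ...]
 97  81  81  79  68  76  74  65  65  75  76  77]
 [128 126 127 125 123 112  86  83  66  51  77  80  75  84 105 106 104]
 [128 126 127 127 124 108  84  79  57  53  81  81  86 110 123 124 124]
 [128 128 129 127 122 105  83  79  57  65  80  79  88 122 128 128 127]
 [128 129 129 128 122  98  74  73  67  76  77  72  86 125 128 128 128]
 [127 128 127 129 121  92  67  69  71  74  66  65  89 124 128 129 131]
 [128 128 129 128 124 109  94  83  86  84  77  81 103 130 133 140 162]
 [129 128 128 127 128 125 119 105 112 111 109 110 128 153 161 171 191]
 [127 128 127 127 128 128 124 118 126 128 129 135 153 182 189 193 195]]
20.65 [0.5079 0.1492 0.244 ] yaw 0.521 F [ 0.3  0.5 -1.3] M [-0.067  0.035 -0.001]
```

Run:
```python
from m import *
print('hole scene',onz('scene',385.35,174.95,.102))
i=np.load('scene11.npy').mean(2).astype(int)
for z in(.1494,): 
    P=[.5079+.0013,.1492+.0014,z];u,v=proj('scene',P);print('tip pred',u,v)
u,v=int(u),int(v);print(u-8,v-22);print(i[v-22:v+6,u-8:u+10])
b=cv2.imread('pics/top3.png'); a=cv2.imread('pics/top0.png')
# rack top edges in top view, initial
g=a.mean(2).astype(int); print(g[196:232,126:146:4].T)
print([proj('top',[x,.28,.102]) for x in(.44,.47,.5)])
```

```text
hole scene [0.46961915 0.33362522 0.102     ]
tip pred 325.2682538771855 175.169825535302
317 153
[[ 94  79  77  76  66  35  33  45  49  32  16   9  10  13  13  12  23  39]
 [106  82  78  76  63  35  16  17  19  12  12   9  10   9  10   8  21  37]
 [111  87  85  79  69  38  15  13  12  10   8   8  12  11  12  10  22  31]
 [124 113 109  91  83  66  36  16  11   9  10   9  10   9  14  17  31  37]
 [134 135 132 113  94  86  59  40  16  14  11  14  10  17  18  21  37  42]
 [134 138 138 133 118 109  85  70  45  32  28  32  33  35  31  31  37  40]
 [135 138 139 140 138 132 118 107  74  54  53  55  58  59  54  45  38  36]
 [134 137 140 139 140 139 137 129  94  70  67  71  72  70  69  64  55  47]
 [132 137 139 138 138 137 138 131 101  74  71  80  81  78  73  70  68  63]
 [132 135 136 137 137 137 136 127  96  73  77  98 105  89  83  78  71  69]
 [132 133 135 134 134 134 133 125  89  71  81 110 121 111 104  89  79  70]
 [127 131 132 133 132 130 130 118  84  71  84 112 125 124 120 105  98  78]
 [124 131 134 135 134 134 130 116  81  72  88 115 125 126 126 126 119 107]
 [121 129 136 136 137 137 1
[... 1341 characters left out ...]
25 124 129 128  85  85  84 129 114 128 133 135 135 134]
 [135 126 124 126 134 135 145 132  84  78  79  85  83  85  80  73  77  85
   85 131 130 125 122 126 128 132  78  86 117 128 104 128 134 135 136 135]
 [133 127 124 129 132 135 138  88  85  79  80  87  83  85  80  76  79  84
  131 131 129 124 126 129 126 108  81 134 133 114 123 128 133 132 137 135]
 [134 130 129 128 132 133 133 134 113 109  89  87  84  82  78 106 115 133
  131 132 129 122 125 129 128  91  85 134 132 114 127 129 134 131 135 134]]
[(np.float64(136.77853425739963), np.float64(222.04036970025373)), (np.float64(136.97487241436352), np.float64(210.6797560544095)), (np.float64(137.1696370589479), np.float64(199.41018974488952))]
```

```bash
python3 -m jog '[{"delta_pos":[15,0,40],"spin":0,"claw":1},{"delta_pos":[15,40,40],"spin":0,"claw":1},{"delta_pos":[15,85,40],"spin":0,"claw":1},{"delta_pos":[10,130,40],"spin":0,"claw":1},{"delta_pos":[-15,165,40],"spin":0,"claw":1},{"delta_pos":[-40.5,184,40],"spin":0,"claw":1},{"delta_pos":[-40.5,184,40],"spin":0,"claw":1},{"delta_pos":[-40.5,184,20],"spin":0,"claw":1}]'>/dev/null;  python3 st.py
python3 -m jog '[{"delta_pos":[0,0,-15],"spin":0,"claw":1},{"delta_pos":[0,0,-35],"spin":0,"claw":1},{"delta_pos":[0,0,-45],"spin":0,"claw":1},{"delta_pos":[0,0,-50],"spin":0,"claw":1},{"delta_pos":[0,0,-50],"spin":0,"claw":1},{"delta_pos":[0,0,-50],"spin":0,"claw":1}]'>/dev/null;  python3 st.py
python3 - <<'E'
from m import *
a=np.mean([eyes.grab_frame('scene').astype(float) for _ in range(6)],0);i=a.mean(2).astype(int)
u,v=384,174;print(u-10,v-18);print(i[v-18:v+8,u-10:u+12])
E
```

```text
21.45 [0.4677 0.3341 0.2653] yaw 0.523 F [ 0.5  1.3 -0.8] M [ 0.032 -0.058  0.033]
22.05 [0.4681 0.334  0.2159] yaw 0.522 F [1.3 0.5 0. ] M [0.007 0.015 0.075]
374 156
[[113 114 113 113 114 114 115 116 117 117 118 119 119 118 117 100  65  68
   87 116 119 121]
 [119 121 121 122 121 121 122 121 122 123 122 122 123 123 116  91  65  71
   97 120 123 122]
 [119 122 121 121 121 122 122 122 122 121 123 123 121 119 112  78  66  78
  106 122 124 123]
 [108 120 123 123 122 122 123 123 122 122 122 122 123 121 111  71  65  84
  117 129 129 130]
 [ 95 117 121 122 121 121 120 120 120 121 122 129 129 124 106  68  70  95
  127 136 137 135]
 [ 97 113 119 124 124 124 122 124 124 124 125 133 134 126  94  66  75 104
  130 134 133 133]
 [107 117 120 125 125 125 124 124 124 125 125 130 131 119  77  64  81 113
  130 132 132 131]
 [112 120 121 123 124 124 124 124 125 126 126 129 131 113  72  67  91 129
  135 136 136 136]
 [ 94 111 120 125 131 133 133 133 134 133 135 137 135 109  68  72 104 139
  143 143 143 143]
 [ 78  88 104 119 128 131 136 137 139 138 140 138 132  98  67  82 119 143
  147 146 146 145]
 [
[... 786 characters left out ...]
9  66  64  65  79  99 100 100
  101  99 101 100]
 [100 102  97  86  84  84  86  99  92  73  69  66  61  56  71  97 103 103
  103 105 105 106]
 [ 88  87  84  67  66  65  78 101  98  87  82  87  73  68  78 100 107 107
  109 108 110 110]
 [ 71  70  69  66  67  69  80 104 105 100  98 104  96  91  98 107 108 110
  111 113 114 113]
 [ 88  89  86  86  87  88  93 107 107 108 108 109 109 111 111 114 113 114
  115 116 116 116]
 [106 106 106 106 107 109 110 112 113 114 116 116 118 117 119 119 119 119
  120 120 120 121]
 [114 115 114 115 117 118 120 122 120 121 123 121 121 121 119 121 120 119
  120 119 119 118]
 [119 119 119 119 120 120 119 119 119 118 114 112 110 109 107 107 106 103
  102 100 100 100]]
```

Run:
```python
from m import *
print('hole at tip height',proj('scene',[.4696,.3336,.1213]),' +.159:',proj('scene',[.4696,.3336,.1613]))
print('tip apparent',onz('scene',387.3,171.2,.1213))
```

```text
hole at tip height (np.float64(386.77867727790743), np.float64(170.04350807736768))  +.159: (np.float64(389.8611097085024), np.float64(159.54411936152758))
tip apparent [0.47423284 0.33390655 0.1213    ]
```

```bash
python3 -m jog '[{"delta_pos":[-2,0,-8],"spin":0,"claw":1},{"delta_pos":[-2.2,-0.3,-16],"spin":0,"claw":1},{"delta_pos":[-2.2,-0.3,-16],"spin":0,"claw":1}]'>/dev/null;  python3 st.py
python3 -m jog '[{"delta_pos":[0,0,-4],"spin":0,"claw":1},{"delta_pos":[0,0,-8],"spin":0,"claw":1},{"delta_pos":[0,0,-8],"spin":0,"claw":1}]'>/dev/null;  python3 st.py
python3 - <<'E'
from m import *
a=np.mean([eyes.grab_frame('scene').astype(float) for _ in range(6)],0);i=a.mean(2).astype(int)
u,v=384,174;print(u-6,v-10);print(i[v-10:v+6,u-6:u+12])
E
```

```text
22.65 [0.4649 0.3337 0.1983] yaw 0.523 F [-0.3 -0.3 -0.6] M [ 0.003 -0.003  0.02 ]
22.95 [0.4648 0.3336 0.1897] yaw 0.523 F [ 0.1  0.3 -1. ] M [ 0.015 -0.003 -0.002]
378 164
[[129 133 133 134 134 135 135 134 117  70  70  98 136 143 145 143 143 144]
 [129 130 135 138 139 138 138 131 103  69  78 110 142 147 146 146 146 146]
 [111 123 133 136 137 136 136 125  86  66  82 120 142 144 144 141 141 141]
 [ 90 110 121 129 131 128 128 116  75  66  86 118 128 129 127 125 125 124]
 [ 92 102 112 117 118 114 111  99  66  68  87 107 110 110 109 108 108 108]
 [107 106 108 108 107 102  95  76  64  73  93 103 106 105 106 106 104 105]
 [106 106 106 105 104  99  91  66  64  77 100 104 105 103 105 105 105 105]
 [108 108 107 108 104  98  86  64  66  83 103 106 106 106 106 107 106 105]
 [110 109 108 109 107  94  77  62  70  86 104 105 105 106 103 103 104 102]
 [108 107 106 104 100  82  65  62  72  83  95 101 101 101 101 100 100  99]
 [101  95  88  89  88  69  57  59  68  68  81  98 101 100 101 100 101 102]
 [ 83  76  68  70  77  69  58  57  64  59  70  98 103 103 105 104 105 105]
 [ 70  75  88  89  90  84  73  66  73  66  78 100 106 108 109 110 110 110]
 [ 89  95 104 106 105  99  92  90  93  92  98 108 110 111 112 113 113 114]
 [106 106 107 108 109 107 108 109 109 111 113 113 115 114 116 115 117 116]
 [110 112 112 112 112 115 117 117 118 119 118 120 119 120 120 121 121 121]]
```

```bash
python3 -m jog '[{"delta_pos":[0,0,-12],"spin":0,"claw":1},{"delta_pos":[0,0,-24],"spin":0,"claw":1},{"delta_pos":[0,0,-36],"spin":0,"claw":1},{"delta_pos":[0,0,-48],"spin":0,"claw":1},{"delta_pos":[0,0,-58],"spin":0,"claw":1},{"delta_pos":[0,0,-60],"spin":0,"claw":1},{"delta_pos":[0,0,-60],"spin":0,"claw":1}]'>/dev/null;  python3 st.py
for i in 1 2 3 4; do python3 -m jog '[{"delta_pos":[0,0,-1],"spin":0,"claw":1},{"delta_pos":[0,0,-2],"spin":0,"claw":1}]'>/dev/null;  python3 st.py; done
```

```text
23.95 [0.465  0.3336 0.1301] yaw 0.523 F [ 0.4 -0.5 -0.4] M [-0.037 -0.045 -0.019]
24.15 [0.4652 0.3337 0.1285] yaw 0.523 F [-0.7  0.1 -0.4] M [-0.025  0.062 -0.027]
24.35 [0.4653 0.3338 0.1266] yaw 0.523 F [ 0.4  0.3 -1.2] M [ 0.037  0.003 -0.023]
24.55 [0.4653 0.3338 0.1245] yaw 0.523 F [ 0.6  0.6 -0.7] M [ 0.004 -0.005  0.014]
24.75 [0.4653 0.3338 0.1225] yaw 0.523 F [-0.   0.6 -0.7] M [-0.057  0.02   0.027]
```

```bash
for i in 1 2 3; do python3 -m jog '[{"delta_pos":[0,0,-1],"spin":0,"claw":1}]'>/dev/null;  python3 st.py; done
```

```text
24.85 [0.4655 0.3339 0.1217] yaw 0.523 F [-6.1 -1.  24.2] M [-0.53   1.416 -0.015]
24.95 [0.4656 0.3339 0.1216] yaw 0.523 F [-10.8  -3.6  37.1] M [-1.041  2.758  0.026]
25.05 [0.4655 0.3339 0.1216] yaw 0.523 F [-9.2 -3.  26.7] M [-0.958  2.266  0.003]
```

```bash
python3 -m jog '[{"delta_pos":[0,0,0.6],"spin":0,"claw":0.6},{"delta_pos":[0,0,0.6],"spin":0,"claw":0.5},{"delta_pos":[0,0,0.6],"spin":0,"claw":0.3},{"delta_pos":[0,0,0.6],"spin":0,"claw":0},{"delta_pos":[0,0,0.6],"spin":0,"claw":0},{"delta_pos":[0,0,0.6],"spin":0,"claw":0},{"delta_pos":[0,0,0.6],"spin":0,"claw":0},{"delta_pos":[0,0,0.6],"spin":0,"claw":0}]' 20
python3 -m jog '[{"delta_pos":[0,0,0],"spin":0,"claw":0},{"delta_pos":[0,0,10],"spin":0,"claw":0},{"delta_pos":[0,0,30],"spin":0,"claw":0},{"delta_pos":[0,0,60],"spin":0,"claw":0},{"delta_pos":[0,0,100],"spin":0,"claw":0},{"delta_pos":[0,0,140],"spin":0,"claw":0},{"delta_pos":[0,0,140],"spin":0,"claw":0}]'
python3 -m jog '[{"delta_pos":[-10,-50,0],"spin":0,"claw":0},{"delta_pos":[-20,-100,0],"spin":0,"claw":0},{"delta_pos":[-30,-150,0],"spin":0,"claw":0},{"delta_pos":[-40,-200,0],"spin":0,"claw":0},{"delta_pos":[-45,-250,0],"spin":0,"claw":0},{"delta_pos":[-45,-260,0],"spin":0,"claw":0},{"delta_pos":[-45,-260,0],"spin":0,"claw":0}]'
python3 - <<'E'
from m import *
av={n:np.mean([eyes.grab_frame(n).astype(float) for _ in range(8)],0).astype(np.uint8) for n in('scene','top')}
for n in av: cv2.imwrite(f'pics/{n}12.png',av[n])
for nm,img in(('before scene',cv2.imread('pics/scene3.png')),('after scene',av['scene'])):
    for q in blobs(img,(335,148,70,36),45,15,500): print(nm,q)
for nm,img in(('before',cv2.imread('pics/top3.png')),('after',av['top'])):
    for q in blobs(img,(95,198,70,22),45,15,500): print('top',nm,q)
print(scale(av['top'])[1].round(4)); print(scale(av['scene'],'scene',(178,184,78,80))[1].round(4))
g=lambda i:i.mean(2).astype(int)[218:236,205:225]
print(g(cv2.imread('pics/scene3.png')));print(g(av['scene']));print(av['top'].mean(2).astype(int)[162:182,286:308])
E
```

```text
clock: 25.85
position: [0.4656, 0.3339, 0.1222]
tool_rot: [-3.13, -0.01, 0.523]
force: [-0.6, 0.1, 0.0]
grip_width: 0.0854
clock: 26.55
position: [0.4673, 0.3341, 0.2673]
tool_rot: [-3.128, -0.016, 0.522]
force: [1.4, -0.0, -0.8]
grip_width: 0.0851
clock: 27.25
position: [0.4222, 0.0723, 0.2679]
tool_rot: [-3.127, -0.017, 0.519]
force: [-0.5, 0.7, 0.4]
grip_width: 0.0855
before scene (array([387.63675214, 164.8974359 ]), np.int32(234), array([380, 153,  16,  25]))
before scene (array([351.63207547, 170.8490566 ]), np.int32(106), array([347, 162,  10,  18]))
after scene (array([387.46086957, 165.01304348]), np.int32(230), array([380, 153,  16,  25]))
after scene (array([351.58490566, 171.11320755]), np.int32(106), array([347, 162,   9,  18]))
top before (array([111.4120603, 210.4321608]), np.int32(199), array([102, 204,  20,  14]))
top after (array([111.61025641, 210.22564103]), np.int32(195), array([102, 204,  20,  14]))
[[ 0.6293 -0.0959]
 [ 0.607  -0.2172]
 [ 0.5287 -0.1964]
 [ 0.4574 -0.0642]
 [ 0.4362 -0.1856]]
[[ 0.4405 -0.188 ]
 [ 0.4605 -0.0668]
 [ 0.5026 -0.1405]
 [ 0.5303 -0
[... 4268 characters left out ...]
7 130 153 137 135 182 200 200
  200 200 200 200]
 [200 194 169 183 201 200 185 142  96 119 136 144 117 112 178 200 200 200
  200 200 200 200]
 [200 200 185 146 129 145 143 120 117 171 181 141 104 122 179 201 200 200
  200 200 200 200]
 [200 200 174 126 113 113 114 110 109 110 122 118 111 155 180 192 200 200
  200 201 201 200]
 [198 198 173 127 114 113 113 113 113 114 110 110 113 114 115 116 114 174
  183 187 200 201]
 [184 188 167 113 113 113 113 113 114 113 112 113 112 112 113 113 128 181
  183 186 200 200]
 [198 192 157 112 113 113 113 113 112 114 113 112 113 112 112 113 130 182
  183 187 200 201]
 [199 184 145 113 113 113 113 113 112 112 113 112 113 112 112 113 146 187
  177 183 201 201]]
```

```bash
python3 -c "
from workcell import bot
print(bot.job_done())"
```

```text
the job is handed in; nothing more can be done
None
```

The job is handed in at about 28 s on the robot's clock. I pushed the cover home, drove the screw down to its stop and hung the screwdriver back in its original rack hole. I got no verdict back.

- **Cover:** the push ended against a hard stop at 9.5 N with the scale shifted only about 1 mm. The picture afterwards showed the fork under the screw head.
- **Screw:** after about 3.5 rad of turning, the tool stopped sinking and the moment rose from 0.06 to about 0.22 N m. Then the handle slipped in the pads while the blade stayed still, which I read as tight. I could not measure the last 0.1 rad of the screw's angle directly.
- **Driver:** the handle met the rack at the same tool height it was gripped at (within 0.1 mm). In both cameras it hangs within about 0.3 pixel of its starting place.
- **Scale and crosshead:** the scale lies about 2 mm from where it was just after the cover push, and I did not measure its tilt at the end. The crosshead did not move. I did not measure the other bystanders at the end, but no move went near them.

**Disagreements:**
- The two cameras differed by 2–3 mm, so I averaged them and trusted contact over the images for the fine fits.
- Just before insertion one tip reading was about 4 mm off in x. I shifted about 2 mm, and the driver went into the hole without force.
- The pink and red look-alikes standing behind the rack fell over during the early moves and were left lying there. I don't know whether the arm caused it. They are not among the things the task says must stay put.

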